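# Seal the disc tub and close its desk case

### The arm

A 6-joint arm with a two-finger parallel gripper is mounted at the origin on the work surface. World frame = base frame: x ahead of the robot, y to its left, z up, the work surface at z = 0. Lengths are in m, angles in rad, forces in N, time in s.
With the tool pointing down it reaches from about 0.3 to 0.875 m from the base axis. Payload 6.4 kg.
Tool frame: the origin (TCP) lies midway between the tips of the shut fingers; the grasp point (between the pads) lies env.grasp_offset behind it (env.grasp_offset is the distance from the TCP to the grasp point, in m); z points along the fingers, y is the line along which they close (so a half turn about z gives the same grasp; the last joint's range is limited). The gripper opens to 85 mm and grips with 20 to 120 N. Pads are 22 mm wide; open, the fingers measure 114 mm over their backs; the gripper's body (76 mm by 85 mm) begins 54 mm behind the grasp point. The pads swing forward as they close: fully open they stand 13 mm farther back than shut.
Start: joints at [0.963, 0.181, 1.607, -0, 1.354, -0.206], TCP at [0.225, 0.529, 0.203] pointing down, gripper open.
Joint ranges: [-2.99, 2.99], [-0.89, 2.07], [0.3, 2.58], [-1.14, 4.28], [0, 2.63], [-3.12, 3.12]. Speed limits (rad/s): [2.57, 2.57, 3.01, 3.14, 3.14, 3.14].

### API

Orientations are given as a unit quaternion [x, y, z, w].
In Python, from bench import env gives the robot as it stands.
- The arm moves only by the shell command python3 -m crank 'ROWS' [FORCE]. ROWS is JSON, a list of rows, each a list of 5 numbers: the shift along the tool's x, y, z in units of 60 mm (1.0 is 60 mm), then the turn about the tool's z in units of 6 degrees (1.0 is 6 degrees), then the gripper command: -1 is fully open, 1 is shut, values between are in proportion. A call has 1 to 20 rows; each row shifts and turns the commanded pose from where the row before left it, along the tool's axes as they then stand; what a row does not reach is not made up. A row lasts 1/8 s, in which the tool goes at most 62.5 mm and 10.7 degrees, less where a joint would pass 70% of its speed; a pose out of reach is approached as far as the arm can. A call is refused whole if a number of a shift passes 1 or a number of a turn 1, either way. A call with a gripper value outside its range is refused whole. The fingers move at their own pace and stop on an object; FORCE is the grip in N (left out, the last holds). Time passes only in rows, so rows that do not move let the fingers close. It gives the time, the measured TCP pose, the force, the opening and the grip force at its end, in the units of the state.
- env.state(): the state, without advancing time (a new reading comes with each control period).
- env.grab_frame(name): name is "scene" or "side" or "wrist"; returns a dict with "pixels" (420x560x3 uint8, red, green, blue), "fx", "fy", "cx", "cy" (pixels), "cam_to_world" (4x4, takes a point from camera to world coordinates); the wrist camera has in their place "mount" (4x4, takes a point from camera to tool coordinates, whose origin is the TCP and whose axes are the flange's). Camera axes: x right, y down, z forward; pixel columns grow to the right and rows downward; lengths in m; the calibration is good to about 2 mm. A picture is of the moment at which its call begins: read the wrist's pose just before it. There is no depth.
- env.sign_off(): hands the job in; it is judged then, once.
The state is a dict: "time": time; "joints": joint angles; "joint_vel": joint speeds; "effort": joint torques, N m; "position": TCP position; "orientation": TCP orientation; "force": force on the tool from outside, world axes, zero at the start; "ft_torque": the same for the moment, N m; "opening": finger opening in m; "finger_force": force on a finger pad.
Only numpy, scipy, OpenCV 4.12 (cv2) and the standard library are available. Lean on these libraries where they do the work, as an engineer would, in place of code of your own. Each camera call takes 0.05 s, during which the arm holds its last target. There are 200 camera calls.

### The job

The gasketed lid of the disc tub in the blue desk case is not on properly: press down each of its four corners until all are fully seated. Then close the case by pushing its sticky grey shutter fully home by the two orange knobs, a little at one end and then at the other, never letting one knob get more than about 20 mm ahead of the other or it jams; leave the mug, stapler and calculator where they are.

Things in the scene. Friction and masses are not known exactly. Their poses are not given: they have to be found in the camera images.
- case: Fixed blue desk case, 230 x 250 x 124 mm, with light bar. Origin: on the desk (z 0), midway across, under the near edge of its open well; x points away from the robot (shutter's closing direction), y left, z up; its yaw varies. All offsets given are in this frame, mm. Blue deck (top z 124) over x -135 to -32; side rails (top z 124) at |y| 99 to 125; far strip (top z 124) at x 83 to 95.
- well (a point): Middle of the open well in the case's top, at x 42, y 0, z 101 (on the lid's white middle plate). Well: x 0 to 85, y -99 to 99; the tub with its lid stands in it.
- light_bar (a point): Middle of the underside of the light bar fixed over the well, at x 88, y 0, z 243. Bar: x 70 to 106, y -195 to 195, z 243 to 265, on posts of 14 mm diameter at x 88, y 178 and -178. No room for an upright gripper below it: reach in from the near side with the tool leaning about 25 to 35 degrees, fingertips pointing away and down.
- run_left (a joint): Travel of the shutter's left end along its track, m: 0 fully open, 0.080 home against its stop. Sticks: takes 6 N to move and stays where left.
- run_right (a joint): The same for the right end; takes 7.5 N. The two ends move separately: pushing at one knob moves that end while the other stays.
- rack (a joint): How crooked the shutter is, rad; 0 is square, positive when the right end is ahead (further closed). 0.1 rad is a lead of 17 mm between the knobs. It swings freely with the two ends.
- knob_left (a point): Middle of the left orange knob: upright round post, 18 mm diameter, 36 mm tall, on the grey shutter plate (208 mm wide, top z 120; front edge 22 mm beyond the knobs, rear always under the deck, so only the knobs can be pushed). Knob spans z 120 to 156, this point z 144; x -19 when open, 61 when home; y 85.
- knob_right (a point): Middle of the right orange knob, the same, at y -85.
- mug (a point): Middle of a loose white mug, 80 mm diameter, 95 mm tall, a bystander beside the case.
- stapler (a point): Middle of a loose blue and black stapler, 150 x 36 x 46 mm, a bystander beside the case.
- calculator (a point): Middle of a loose black calculator, 150 x 100 x 20 mm, a bystander lying beyond the case.
- corner_near_left (a point): Centre of the top of the tub lid's near left corner, a white pad 30 (x) x 42 (y) mm with a blue mark, at x 22, y 52; its top is at z 110 when fully up and z 102 when seated (level with the lid's white middle plate, top z 101).
- lid_near_left (a joint): How far the near left lid corner is pressed down, m: 0 up, 0.008 seated at its stop. Takes 7 N, each corner by itself, and stays down.
- corner_near_right (a point): Centre of the top of the tub lid's near right corner, a white pad 30 (x) x 42 (y) mm with a blue mark, at x 22, y -52; its top is at z 110 when fully up and z 102 when seated (level with the lid's white middle plate, top z 101).
- lid_near_right (a joint): How far the near right lid corner is pressed down, m: 0 up, 0.008 seated at its stop. Takes 7 N, each corner by itself, and stays down.
- corner_far_left (a point): Centre of the top of the tub lid's far left corner, a white pad 30 (x) x 42 (y) mm with a blue mark, at x 62, y 52; its top is at z 110 when fully up and z 102 when seated (level with the lid's white middle plate, top z 101).
- lid_far_left (a joint): How far the far left lid corner is pressed down, m: 0 up, 0.008 seated at its stop. Takes 7 N, each corner by itself, and stays down.
- corner_far_right (a point): Centre of the top of the tub lid's far right corner, a white pad 30 (x) x 42 (y) mm with a blue mark, at x 62, y -52; its top is at z 110 when fully up and z 102 when seated (level with the lid's white middle plate, top z 101).
- lid_far_right (a joint): How far the far right lid corner is pressed down, m: 0 up, 0.008 seated at its stop. Takes 7 N, each corner by itself, and stays down.

How it is judged:
On the way:
1. all four lid corners are pressed down and seated (before the shutter is closed) (value of joint each of lid_near_left, lid_near_right, lid_far_left, lid_far_right above 0.006 m and value of joint each of run_left, run_right below 0.05 m), for 0.2 s.
At the end, for the whole second after the job is handed in: All four lid corners are seated (within 2 mm of their stops), both ends of the shutter are home (within 5 mm of their stops) and at rest, and the mug, stapler and calculator are within 30 mm of where they stood (value of joint each of lid_near_left, lid_near_right, lid_far_left, lid_far_right above 0.006 m and value of joint each of run_left, run_right above 0.075 m and velocity of joint each of run_left, run_right below 0.01 m/s and distance of each of mug, stapler, calculator from where it was at the start of the episode below 0.03 m); the robot touches nothing.
It fails at once if one shutter knob got more than 20 mm ahead of the other: the shutter racked and jammed (value of joint rack above 0.12 rad or value of joint rack below -0.12 rad).
It fails at once if the mug, stapler or calculator was moved by more than 30 mm (distance of any of mug, stapler, calculator from where it was at the start of the episode above 0.03 m).
It also fails if it takes over 72 s, if anything falls off the work surface, if the arm or the gripper's body presses on something with over 40 N, if the wrist force passes 120 N, or if a joint passes its speed limit or range.

## Working session

There is one attempt and no reset: what is moved stays moved. The work goes in short steps, Python scripts to look and compute and a shell command to move; the robot and the scene stay as the last step left them, time stands still between calls to the robot, and variables do not carry over. Pictures are saved under pics/ and viewed, at most 10 in all, crops included, and the job is handed in when it is done.

```bash
ls; mkdir -p pics; python3 - <<'E'
from bench import env
import cv2,numpy as np
print(env.state(), env.grasp_offset)
for n in ["scene","side"]:
    f=env.grab_frame(n); cv2.imwrite(f"pics/{n}0.png",f["pixels"][:,:,::-1])
    np.savez(f"pics/{n}0.npz",**f); print(n,f["fx"],f["fy"],f["cx"],f["cy"],np.round(f["cam_to_world"],3).tolist())
E
```

```text
pics
{'time': 0.0, 'joints': array([ 9.62718775e-01,  1.81544129e-01,  1.60804141e+00,  2.74124729e-06,
        1.35379545e+00, -2.06270408e-01]), 'joint_vel': array([-6.68297697e-04,  2.68797899e-04, -1.19334368e-03,  1.07158837e-03,
        1.49620525e-03,  2.45201321e-05]), 'effort': array([-1.39409582e-03, -4.44892538e+01, -3.51322281e+01, -4.50273492e-04,
        9.50037036e-03, -2.13994804e-05]), 'position': array([0.22447895, 0.52870028, 0.20186632]), 'orientation': array([ 1.99555021e-01,  9.79886215e-01, -8.20534365e-04, -3.55333691e-04]), 'force': array([ 0.6347522 , -0.48029646, -0.32192715]), 'ft_torque': array([ 0.01182328, -0.066097  ,  0.02749672]), 'finger_force': 0.0, 'opening': 0.08564034344902267} 0.0187
scene 387.90434990862406 387.90434990862406 274.36332669520317 204.82705401996708 [[-0.99, 0.121, -0.072, 0.717], [0.141, 0.844, -0.518, 0.61], [-0.002, -0.523, -0.852, 1.124], [0.0, 0.0, 0.0, 1.0]]
side 494.64638458028577 494.64638458028577 276.14822170216786 208.68876373945918 [[0.75, -0.459, 0.477, 0.044], [-0.661, -0.533, 0.528, -0.576], [0.012, -0.711, -0.703, 1.008], [0.0, 0.0, 0.0, 1.0]]
```

View pics/scene0.png

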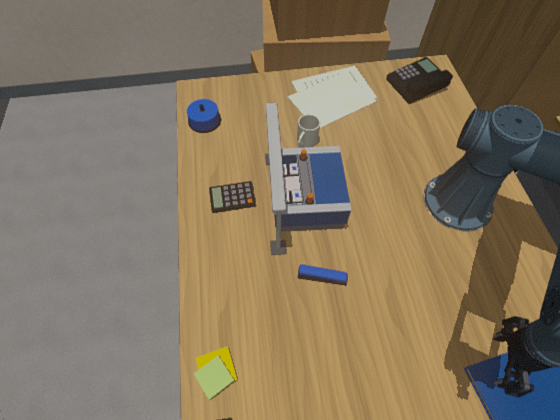

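View pics/side0.png

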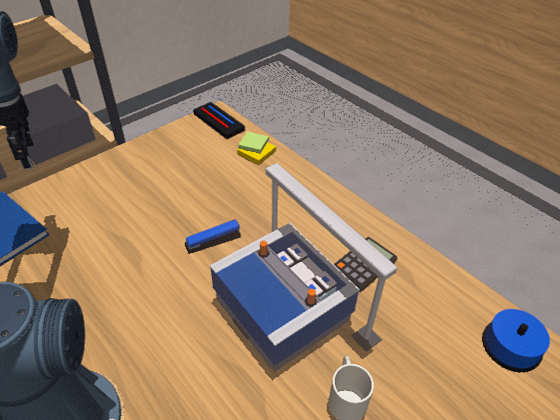

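The scene view shows the case at about (310,187), with the light bar left of it at x≈277, the mug at (308,130), the stapler at (323,274) and the calculator at (233,196). In the side view the knobs are at about (264,247) and (312,296). I'll enlarge both.

```bash
python3 - <<'E'
import cv2
a=cv2.imread("pics/side0.png")[160:370,200:400]; cv2.imwrite("pics/sidec.png",cv2.resize(a,None,fx=2.8,fy=2.8,interpolation=cv2.INTER_CUBIC))
a=cv2.imread("pics/scene0.png")[95:255,255:355]; cv2.imwrite("pics/scenec.png",cv2.resize(a,None,fx=3.7,fy=3.7,interpolation=cv2.INTER_CUBIC))
E
```

```text
(no output)
```

View pics/sidec.png

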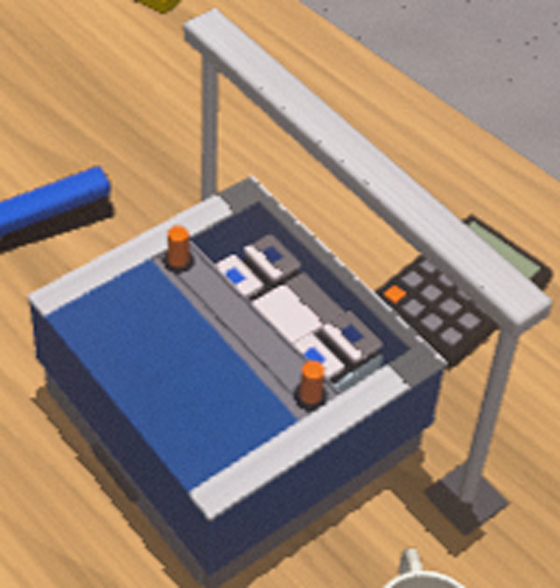

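View pics/scenec.png

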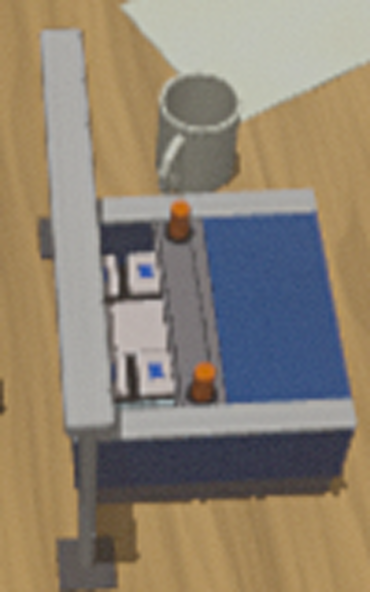

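The crops give usable points: knob tops, rail corners, bar corners and blue marks. I'll fit x, y and yaw of the case from these.

```bash
cat > fit.py <<'E'
import numpy as np
from scipy.optimize import least_squares
S={'side':((200,160),2.8,[((-19,85,156),(178,232)),((-19,-85,156),(313,368)),((-135,-125,124),(210,518)),((-135,125,124),(32,297)),((95,125,124),(252,180)),
 ((95,-125,124),(440,370)),((22,52,110),(236,275)),((22,-52,110),(314,355)),((70,195,265),(185,32)),((106,195,265),(215,10)),((106,-195,265),(550,297)),((70,-195,265),(515,328))]),
'scene':((255,95),3.7,[((-19,-85,156),(180,207)),((-19,85,156),(205,370)),((-135,-125,124),(312,190)),((-135,125,124),(353,430)),((22,-52,110),(146,271)),((22,52,110),(155,371)),
 ((106,-195,265),(42,32)),((70,-195,265),(80,30)),((70,195,265),(115,428)),((106,195,265),(66,430))])}
def res(p,full=False):
    c,s=np.cos(p[2]),np.sin(p[2]); out=[]
    for n,(o,k,L) in S.items():
        f=np.load(f"pics/{n}0.npz"); M=np.linalg.inv(f["cam_to_world"])
        for q,u in L:
            q=np.array(q)/1000; w=[p[0]+c*q[0]-s*q[1],p[1]+s*q[0]+c*q[1],q[2],1]
            v=M@w; uv=np.array([f["fx"]*v[0]/v[2]+f["cx"],f["fy"]*v[1]/v[2]+f["cy"]])
            out.append(uv-(np.array(u)/k+np.array(o)))
    return np.array(out) if full else np.ravel(out)
r=least_squares(res,[.55,0,0],loss='soft_l1'); print(r.x,np.degrees(r.x[2])); print(res(r.x,True).round(1).tolist())
E
python3 fit.py
```

```text
[ 0.53179175 -0.0842923  -0.08826025] -5.056939700218853
[[-2.7, 0.8], [-4.1, 1.9], [-1.0, -0.6], [-2.2, -1.4], [-0.6, -2.2], [1.7, -3.1], [-0.8, -0.7], [-0.7, -0.0], [-1.5, -4.2], [0.1, -2.0], [1.2, 0.5], [0.3, -1.8], [2.5, -0.9], [1.2, -0.6], [-0.3, -1.0], [0.3, -1.6], [-0.8, -0.7], [-0.6, -1.0], [-1.3, -2.0], [-0.0, -2.0], [-1.1, -2.0], [-1.7, -1.9]]
```

```bash
python3 -m crank '[[0,0,-1,0,-1],[0,0,-0.8,0,-1],[-0.9,0.2,0,0,-1],[-0.9,0.2,0,0,-1],[-0.9,0.2,0,0,-1],[-0.9,0.2,0,0,-1],[-0.9,0.2,0,0,-1],[-0.9,0.2,0,0,-1],[-0.9,0.2,0,0,-1],[-0.9,0.2,0,0,-1],[0,0,0,0,-1],[-0.55,0.8,0,0,-1],[-0.55,0.8,0,0,-1],[-0.55,0.8,0,0,-1],[0,0,0,0,-1]]'; python3 -c "
from bench import env
print(env.state()['joints'])"
```

```text
time: 2.02
position: [0.749, 0.5042, 0.2847]
orientation: [0.199, 0.98, 0.018, 0.017]
force: [-0.1, -0.1, 0.8]
opening: 0.0859
finger_force: 0.0
[ 0.45874108  0.96927947  0.30166342  0.00770902  1.8225385  -0.70878569]
```

```bash
cat > st.py <<'E'
from bench import env
import numpy as np
from scipy.spatial.transform import Rotation as R
s=env.state(); r=R.from_quat(s['orientation']).as_matrix()
print('t',round(s['time'],2),'p',s['position'].round(4),'F',s['force'].round(1),'j',s['joints'].round(2),'op',round(s['opening'],4)); print('tool axes in world (cols)',r.round(3).tolist())
E
python3 st.py; python3 -m crank '[[-0.55,0.8,0,0,-1],[-0.55,0.8,0,0,-1],[-0.55,0.8,0,0,-1],[0,0,0,0,-1]]'; python3 st.py
```

```text
t 2.02 p [0.749  0.5042 0.2847] F [-0.1 -0.1  0.8] j [ 0.46  0.97  0.3   0.01  1.82 -0.71] op 0.0859
tool axes in world (cols) [[-0.92, 0.39, 0.04], [0.391, 0.92, 0.028], [-0.026, 0.041, -0.999]]
time: 2.52
position: [0.793, 0.5285, 0.2639]
orientation: [0.199, 0.976, 0.059, 0.059]
force: [-0.4, -0.8, -0.7]
opening: 0.0853
finger_force: 0.0
t 2.52 p [0.793  0.5285 0.2639] F [-0.4 -0.8 -0.7] j [ 0.46  1.    0.3   0.02  1.68 -0.71] op 0.0853
tool axes in world (cols) [[-0.914, 0.381, 0.139], [0.395, 0.914, 0.093], [-0.091, 0.139, -0.986]]
```

```bash
python3 -m crank '[[0.55,-0.8,0,0,-1],[0.55,-0.8,0,0,-1],[0.55,-0.8,0,0,-1],[0.55,-0.8,0,0,-1],[0,0,-1,0,-1],[0,0,-0.5,0,-1],[0,0,0,0,-1]]'; python3 st.py
```

```text
time: 3.4
position: [0.6106, 0.4112, 0.3257]
orientation: [0.198, 0.976, 0.062, 0.063]
force: [-0.5, -0.2, 0.4]
opening: 0.0853
finger_force: 0.0
t 3.4 p [0.6106 0.4112 0.3257] F [-0.5 -0.2  0.4] j [ 0.42  0.34  1.18  0.03  1.45 -0.75] op 0.0853
tool axes in world (cols) [[-0.913, 0.38, 0.147], [0.395, 0.914, 0.096], [-0.098, 0.146, -0.984]]
```

```bash
cat > to.py <<'E'
# usage: to.py w|c x y z ... : world (m) or case (mm) target; prints tool-axis delta in units of 60 mm, and current TCP in case frame
import sys,numpy as np
from bench import env
from scipy.spatial.transform import Rotation as R
CX,CY,YAW=np.loadtxt('case.txt')
C=R.from_euler('z',YAW).as_matrix(); O=np.array([CX,CY,0])
s=env.state(); p=s['position']; r=R.from_quat(s['orientation']).as_matrix()
print('case pos mm',(C.T@(p-O)*1000).round(1),'F case',(C.T@s['force']).round(1),'t',round(s['time'],2),'op',round(s['opening'],3))
print('case->tool unit vectors (rows x,y,z):',(r.T@C).T.round(3).tolist())
a=sys.argv[1:]; prev=p
for i in range(0,len(a),4):
    q=np.array(list(map(float,a[i+1:i+4]))); q=q if a[i]=='w' else O+C@(q/1000)
    d=r.T@(q-prev)/.06; print(a[i:i+4],'delta',d.round(2),'n',round(np.linalg.norm(d),2)); prev=q
E
echo "0.5318 -0.0843 -0.0883" > case.txt
python3 to.py w .61 .41 .45 w .7 -.18 .42
```

```text
case pos mm [ 34.8 500.5 325.7] F case [-0.5 -0.2  0.4] t 3.4 op 0.085
case->tool unit vectors (rows x,y,z): [[-0.945, 0.298, 0.138], [0.313, 0.943, 0.109], [-0.098, 0.146, -0.984]]
['w', '.61', '.41', '.45'] delta [-0.2   0.28 -2.04] n 2.07
['w', '.7', '-.18', '.42'] delta [-5.21 -8.49 -0.23] n 9.96
```

```bash
python3 -m crank '[[-0.1,0.15,-1,0,1],[-0.1,0.15,-1,0,1],[-0.44,-0.71,-0.02,0,1],[-0.44,-0.71,-0.02,0,1],[-0.44,-0.71,-0.02,0,1],[-0.44,-0.71,-0.02,0,1],[-0.44,-0.71,-0.02,0,1],[-0.44,-0.71,-0.02,0,1],[-0.44,-0.71,-0.02,0,1],[-0.44,-0.71,-0.02,0,1],[-0.44,-0.71,-0.02,0,1],[-0.44,-0.71,-0.02,0,1],[-0.44,-0.71,-0.02,0,1],[-0.44,-0.71,-0.02,0,1],[0,0,0,-1,1],[0,0,0,-1,1],[0,0,0,-1,1],[0,0,0,0,1]]'; python3 st.py; python3 to.py w 1.28 -.33 .42
```

```text
time: 5.65
position: [0.7036, -0.1824, 0.412]
orientation: [0.044, 0.996, 0.049, 0.067]
force: [-0.3, 0.6, 0.2]
opening: -0.0001
finger_force: 0.0
t 5.65 p [ 0.7036 -0.1824  0.412 ] F [-0.3  0.6  0.2] j [-0.49  0.37  0.97  0.15  1.72 -1.94] op -0.0001
tool axes in world (cols) [[-0.987, 0.081, 0.138], [0.094, 0.991, 0.092], [-0.129, 0.104, -0.986]]
case pos mm [179.7 -82.6 412. ] F case [-0.4  0.6  0.2] t 5.65 op -0.0
case->tool unit vectors (rows x,y,z): [[-0.992, -0.007, 0.129], [0.007, 0.995, 0.104], [-0.129, 0.104, -0.986]]
['w', '1.28', '-.33', '.42'] delta [-9.73 -1.65  0.96] n 9.92
```

```bash
python3 -m crank '[[-0.95,-0.25,0.05,0,1],[-0.95,-0.25,0.05,0,1],[-0.95,-0.25,0,0,1],[-0.95,-0.25,0,0,1],[-0.95,-0.25,0,0,1],[-0.95,-0.25,0,0,1],[0,0,0,0,1]]'; python3 st.py;python3 to.py
```

```text
time: 6.52
position: [0.8956, -0.2571, 0.3778]
orientation: [0.049, 0.99, 0.035, 0.128]
force: [-0.0, -0.3, -0.6]
opening: -0.0
finger_force: 0.0
t 6.53 p [ 0.8956 -0.2571  0.3778] F [-0.  -0.3 -0.6] j [-0.47  0.88  0.3   0.17  1.76 -1.89] op -0.0
tool axes in world (cols) [[-0.963, 0.087, 0.257], [0.105, 0.993, 0.058], [-0.25, 0.082, -0.965]]
case pos mm [ 377.6 -140.   377.8] F case [ 0.  -0.3 -0.6] t 6.53 op -0.0
case->tool unit vectors (rows x,y,z): [[-0.968, -0.001, 0.251], [0.02, 0.997, 0.08], [-0.25, 0.082, -0.965]]
```

```bash
python3 -m crank '[[-0.95,-0.28,0,0,1],[-0.95,-0.28,0,0,1],[-0.95,-0.28,0,0,1],[-0.95,-0.28,0,0,1],[-0.95,-0.28,0,0,1],[0,0,0,0,1]]'; python3 st.py;python3 to.py
```

```text
time: 7.28
position: [0.961, -0.301, 0.3756]
orientation: [0.054, 0.973, 0.01, 0.222]
force: [-0.3, -0.6, 0.7]
opening: 0.0002
finger_force: 0.0
t 7.28 p [ 0.961  -0.301   0.3756] F [-0.3 -0.6  0.7] j [-0.49  0.91  0.3   0.2   1.53 -1.92] op 0.0002
tool axes in world (cols) [[-0.895, 0.1, 0.434], [0.109, 0.994, -0.004], [-0.432, 0.044, -0.901]]
case pos mm [ 446.6 -178.   375.6] F case [-0.2 -0.6  0.7] t 7.28 op 0.0
case->tool unit vectors (rows x,y,z): [[-0.901, 0.012, 0.433], [0.03, 0.999, 0.034], [-0.432, 0.044, -0.901]]
```

```bash
python3 to.py c -40 0 385 c -40 0 230
```

```text
case pos mm [ 446.6 -178.   375.6] F case [-0.2 -0.6  0.7] t 7.28 op 0.0
case->tool unit vectors (rows x,y,z): [[-0.901, 0.012, 0.433], [0.03, 0.999, 0.034], [-0.432, 0.044, -0.901]]
['c', '-40', '0', '385'] delta [ 7.33  2.87 -3.55] n 8.64
['c', '-40', '0', '230'] delta [ 1.12 -0.11  2.33] n 2.58
```

```bash
python3 -m crank '[[0.73,0.29,-0.36,0,1],[0.73,0.29,-0.36,0,1],[0.73,0.29,-0.36,0,1],[0.73,0.29,-0.36,0,1],[0.73,0.29,-0.36,0,1],[0.73,0.29,-0.36,0,1],[0.73,0.29,-0.36,0,1],[0.73,0.29,-0.36,0,1],[0.73,0.29,-0.36,0,1],[0.73,0.29,-0.36,0,1],[0,0,0,0,1],[0.37,-0.04,0.78,0,1],[0.37,-0.04,0.78,0,1],[0.37,-0.04,0.78,0,1],[0,0,0,0,1]]'; python3 to.py; python3 - <<'E'
from bench import env
import cv2,numpy as np
s=env.state(); f=env.grab_frame("wrist"); np.savez("pics/w1.npz",pos=s["position"],quat=s["orientation"],**f)
cv2.imwrite("pics/w1.png",f["pixels"][:,:,::-1])
E
```

```text
time: 9.15
position: [0.501, -0.0835, 0.2285]
orientation: [0.054, 0.974, 0.013, 0.219]
force: [0.2, -0.1, 0.8]
opening: -0.0002
finger_force: 0.0
case pos mm [-30.8  -1.9 228.5] F case [ 0.2 -0.1  0.8] t 9.15 op -0.0
case->tool unit vectors (rows x,y,z): [[-0.905, 0.011, 0.426], [0.031, 0.999, 0.039], [-0.425, 0.048, -0.904]]
```

View pics/w1.png

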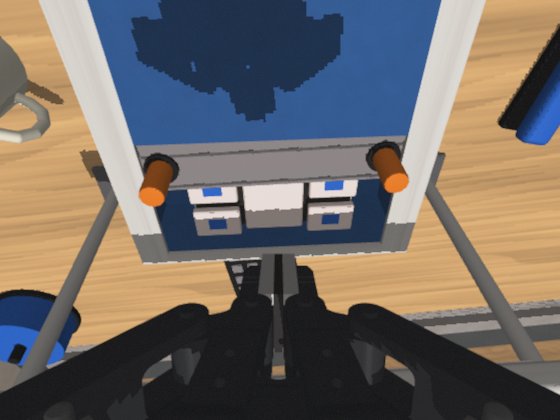

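The wrist view shows the knobs with tops at (152,198) right and (397,184) left. The marks are at (212,192), (334,185), (218,224) and (330,214), and the far strip corners at (143,262) and (412,252). I'll refit from these.

```bash
cat > fitw.py <<'E'
import numpy as np
from scipy.optimize import least_squares
from scipy.spatial.transform import Rotation as R
f=np.load("pics/w1.npz"); T=np.eye(4); T[:3,:3]=R.from_quat(f["quat"]).as_matrix(); T[:3,3]=f["pos"]
M=np.linalg.inv(T@f["mount"])
P=[(22,-52,110),(22,52,110),(62,-52,110),(62,52,110),(95,-125,124),(95,125,124),(0,-85,156),(0,85,156),(0,-85,120),(0,85,120)]
U=[(212,192),(334,185),(218,224),(330,214),(143,262),(412,252),(152,198),(397,184),(160,168),(386,157)]
def res(p,full=False):
    c,s=np.cos(p[2]),np.sin(p[2]); o=[]
    for i,(q,u) in enumerate(zip(P,U)):
        q=np.array(q)/1000
        if i>5: q[0]=p[3+(i%2)]
        v=M@[p[0]+c*q[0]-s*q[1],p[1]+s*q[0]+c*q[1],q[2],1]
        o.append((f["fx"]*v[0]/v[2]+f["cx"]-u[0],f["fy"]*v[1]/v[2]+f["cy"]-u[1]))
    return np.array(o) if full else np.ravel(o)
r=least_squares(res,[.53,-.08,-.09,-.019,-.019],loss='soft_l1'); print(r.x.round(4)); print(res(r.x,True).round(1).tolist())
E
python3 fitw.py
```

```text
[ 0.5291 -0.085  -0.084  -0.008  -0.0108]
[[-0.1, -2.4], [0.9, -0.5], [-0.2, 0.3], [1.1, 5.4], [0.0, 1.6], [-5.3, -0.6], [-0.3, -0.3], [0.2, 0.4], [2.0, 0.1], [-2.7, -0.6]]
```

```bash
echo "0.5291 -0.085 -0.084" > case.txt; python3 to.py c -25 46 160 c 66 46 160 c 66 46 120 c 66 46 107
```

```text
case pos mm [-26.1  -1.8 232.2] F case [ 0.6 -0.6  0.8] t 9.2 op -0.0
case->tool unit vectors (rows x,y,z): [[-0.902, 0.015, 0.431], [0.034, 0.999, 0.034], [-0.43, 0.045, -0.902]]
['c', '-25', '46', '160'] delta [0.53 0.74 1.12] n 1.44
['c', '66', '46', '160'] delta [-1.37  0.02  0.65] n 1.52
['c', '66', '46', '120'] delta [ 0.29 -0.03  0.6 ] n 0.67
['c', '66', '46', '107'] delta [ 0.09 -0.01  0.2 ] n 0.22
```

```bash
python3 -m crank '[[0.27,0.37,0.56,0,1],[0.27,0.37,0.56,0,1],[-0.69,0.01,0.33,0,1],[-0.69,0.01,0.33,0,1],[0.15,-0.01,0.3,0,1],[0.15,-0.01,0.3,0,1],[0,0,0,0,1],[0,0,0,0,1]]'; python3 to.py c 66 46 107
```

```text
time: 10.2
position: [0.6007, -0.0456, 0.1228]
orientation: [0.053, 0.973, 0.01, 0.224]
force: [-0.1, -0.1, 1.3]
opening: 0.0002
finger_force: 0.0
case pos mm [ 68.1  45.3 122.8] F case [-0.1 -0.1  1.3] t 10.2 op 0.0
case->tool unit vectors (rows x,y,z): [[-0.899, 0.015, 0.437], [0.032, 0.999, 0.032], [-0.436, 0.043, -0.899]]
['c', '66', '46', '107'] delta [ 0.15 -0.    0.22] n 0.27
```

```bash
python3 -m crank '[[0.044,-0.004,0.09,0,1],[0.044,-0.004,0.09,0,1],[0.022,-0.002,0.045,0,1],[0,0,0,0,1]]'; python3 to.py;python3 -m crank '[[0.022,-0.002,0.045,0,1],[0,0,0,0,1]]'; python3 to.py
```

```text
time: 10.7
position: [0.5983, -0.0447, 0.1046]
orientation: [0.053, 0.973, 0.01, 0.222]
force: [-0.4, 0.3, 0.2]
opening: -0.0003
finger_force: 0.0
case pos mm [ 65.6  46.  104.6] F case [-0.5  0.2  0.2] t 10.7 op -0.0
case->tool unit vectors (rows x,y,z): [[-0.901, 0.015, 0.433], [0.033, 0.999, 0.033], [-0.432, 0.044, -0.901]]
time: 10.95
position: [0.5985, -0.0448, 0.1018]
orientation: [0.053, 0.973, 0.01, 0.223]
force: [-0.2, 0.3, 0.0]
opening: -0.0001
finger_force: 0.0
case pos mm [ 65.7  45.9 101.8] F case [-0.2  0.3  0. ] t 10.95 op -0.0
case->tool unit vectors (rows x,y,z): [[-0.901, 0.015, 0.433], [0.033, 0.999, 0.033], [-0.432, 0.044, -0.901]]
```

```bash
python3 -m crank '[[0.022,-0.002,0.045,0,1],[0,0,0,0,1]]'; python3 to.py | head -1; python3 - <<'E'
from bench import env
import cv2,numpy as np
f=env.grab_frame("side"); a=f["pixels"][190:340,230:400,::-1]
g=env.grab_frame("wrist")["pixels"][130:300,:,::-1]; a=cv2.resize(a,None,fx=3,fy=3,interpolation=cv2.INTER_CUBIC)
g=cv2.resize(g[:, 100:460],(510,241)); h=np.zeros((450,800,3),np.uint8); h[:,:510]=a
cv2.imwrite("pics/s2.png",np.vstack([a,g])[:600] if 0 else np.vstack([a,g[:150]]))
E
```

```text
time: 11.2
position: [0.5984, -0.0447, 0.0987]
orientation: [0.053, 0.973, 0.01, 0.222]
force: [-0.9, -0.4, -0.4]
opening: 0.0002
finger_force: 0.0
case pos mm [65.6 45.9 98.7] F case [-0.8 -0.4 -0.4] t 11.2 op 0.0
```

View pics/s2.png

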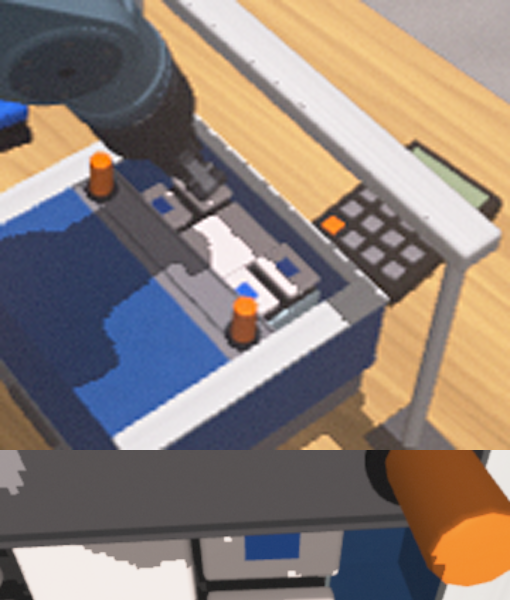

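```bash
python3 - <<'E'
from bench import env
import cv2,numpy as np
from scipy.spatial.transform import Rotation as R
s=env.state(); f=env.grab_frame("side"); M=np.linalg.inv(f["cam_to_world"])
X=np.loadtxt('case.txt');C=R.from_euler('z',X[2]).as_matrix();O=np.array([X[0],X[1],0])
r=R.from_quat(s['orientation']).as_matrix()
def pr(n,w):
    v=M@[*w,1];u=f["fx"]*v[0]/v[2]+f["cx"];w=f["fy"]*v[1]/v[2]+f["cy"];print(n,round((u-250)*6),round((w-200)*6))
pr('tcp',s['position']);pr('near edge',s['position']+r@[.011,0,0]);pr('tip back 20',s['position']+r@[0,0,-.02])
for z in(102,110):
  for n,q in dict(FL=(62,52),FLc=(47,31),NL=(22,52),FR=(62,-52)).items(): pr(f'{n} {z}',O+C@(np.array([*q,z])/1000))
a=f["pixels"][200:280,250:350,::-1]; cv2.imwrite("pics/s3.png",cv2.resize(a,None,fx=6,fy=6,interpolation=cv2.INTER_CUBIC))
print(s['effort'].round(2),s['ft_torque'].round(2))
E
```

```text
tcp 292 327
near edge 272 345
tip back 20 278 308
FL 102 276 317
FLc 102 279 367
NL 102 196 363
FR 102 446 487
FL 110 277 304
FLc 110 280 354
NL 110 196 350
FR 110 447 474
[  0.   -35.07 -30.7    0.61  -1.78  -0.  ] [ 0.04  0.19 -0.06]
```

View pics/s3.png

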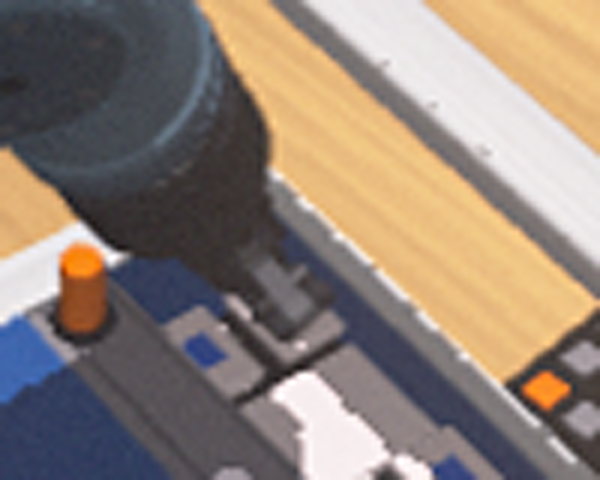

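The picture shows the shut fingertips at about (295,335), directly over the far left pad, whose near right corner is at about (297,365). I see no force yet, so I'll go on down in small steps.

```bash
python3 -m crank '[[0.022,-0.002,0.045,0,1]]' >/dev/null; python3 to.py|head -1;  python3 -m crank '[[0.022,-0.002,0.045,0,1]]'>/dev/null; python3 to.py | head -1; python3 -m crank '[[0,0,0,0,1]]'>/dev/null; python3 to.py | head -1
```

```text
case pos mm [66.2 45.8 96.3] F case [0.6 0.3 1.2] t 11.47 op 0.0
case pos mm [65.8 45.9 92.8] F case [ 0.5  0.2 -0.6] t 11.6 op 0.0
case pos mm [65.5 46.  92.5] F case [ 0.2 -0.3  0.6] t 11.72 op 0.0
```

```bash
python3 - <<'E'
from bench import env
import cv2,numpy as np
F={n:env.grab_frame(n)["pixels"][:,:,::-1] for n in("wrist","side","scene")}
rs=lambda a,w,h:cv2.resize(a,(w,h),interpolation=cv2.INTER_CUBIC)
a=rs(F["wrist"][120:420,80:480],400,300); b=rs(F["wrist"][150:300,200:400],400,300)
c=rs(F["side"][210:270,270:350],400,300); d=rs(F["scene"][130:220,260:380],400,300)
cv2.imwrite("pics/m4.png",np.vstack([np.hstack([a,b]),np.hstack([c,d])]))
E
```

```text
(no output)
```

View pics/m4.png

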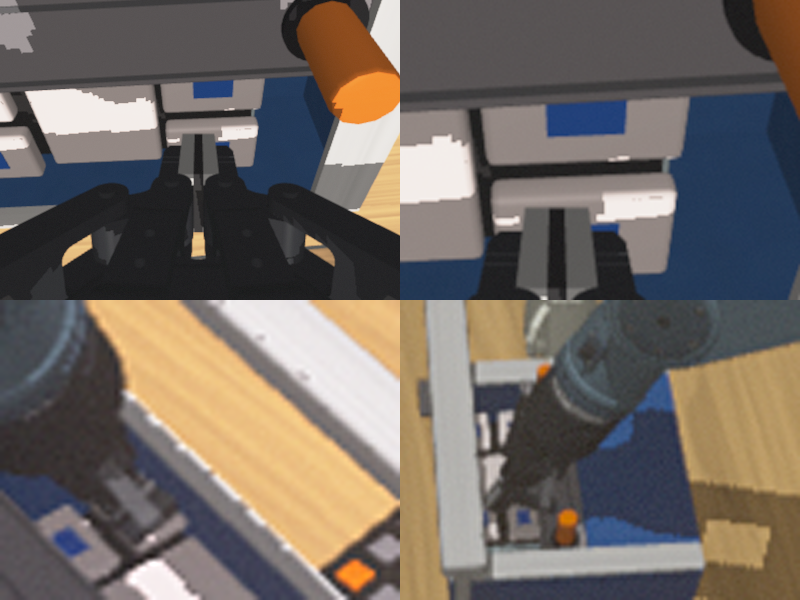

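The composite shows the fingertips centred over the far left pad, hiding its mark, with the pad still clear of the middle plate. I'll keep lowering until I feel contact.

```bash
for i in 1 2 3; do python3 -m crank '[[0.015,-0.001,0.03,0,1],[0,0,0,0,1]]' >/dev/null; python3 to.py|head -1; done
```

```text
case pos mm [65.6 46.  90.8] F case [ 0.8 -0.7 -0. ] t 12.12 op 0.0
case pos mm [65.6 46.  88.7] F case [ 0.2  0.1 -0. ] t 12.38 op 0.0
case pos mm [65.6 46.  86.7] F case [-0.3  0.5 -0.7] t 12.62 op -0.0
```

```bash
sed -e 's/q\[2\],1\]/q[2]+p[5],1]/' -e "s/-.019,-.019\]/-.019,-.019,0]/" fitw.py > fitw2.py; python3 fitw2.py; sed -e 's/q\[2\],1\]/q[2]+p[3],1]/' -e "s/\[.55,0,0\]/[.55,0,0,0]/" -e "s/((-19,-\?85,156),([0-9,]*)),//g" fit.py > fit2.py; python3 fit2.py; python3 - <<'E'
from bench import env
import numpy as np,cv2
a=np.load("pics/w1.npz")["pixels"]; b=env.grab_frame("wrist")["pixels"]
np.savez("pics/w5.npz",pixels=b)
cv2.imwrite("pics/m5.png",np.vstack([cv2.resize(b[130:330,150:430,::-1],(800,571))]))
E
```

```text
[ 5.287e-01 -8.500e-02 -8.290e-02 -8.100e-03 -1.060e-02  5.000e-04]
[[-0.2, -2.4], [1.1, -0.6], [-0.2, 0.4], [1.3, 5.4], [-0.1, 1.8], [-4.9, -0.6], [-0.6, -0.2], [0.4, 0.5], [1.7, 0.1], [-2.4, -0.6]]
[ 0.53209627 -0.08383175 -0.08684268 -0.00640086] -4.975718813964688
[[-0.9, 0.9], [-2.0, 0.2], [-0.8, -0.6], [1.3, -1.7], [-1.0, 0.9], [-0.9, 1.5], [-1.7, -2.2], [-0.1, -0.1], [0.5, 2.3], [-0.2, -0.0], [-0.7, 0.4], [-0.1, -0.4], [-1.0, 0.6], [-0.8, 0.2], [-1.4, -0.4], [-0.2, -0.3], [-1.1, -0.6], [-1.7, -0.5]]
```

View pics/m5.png

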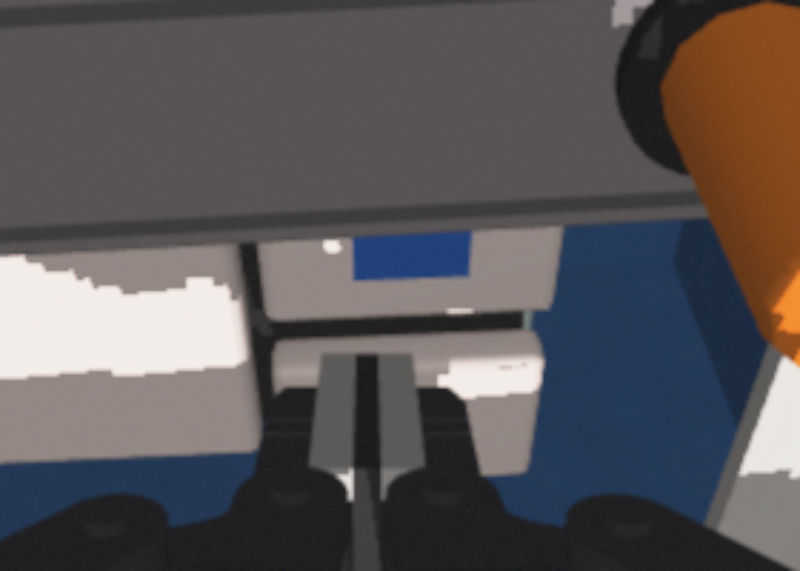

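```bash
python3 - <<'E'
from bench import env
import numpy as np
from scipy.spatial.transform import Rotation as R
from scipy.optimize import least_squares
f=env.grab_frame("wrist"); s=env.state(); print((f["pixels"].astype(int)-np.load("pics/w5.npz")["pixels"]).std())
T=np.eye(4); T[:3,:3]=R.from_quat(s["orientation"]).as_matrix(); T[:3,3]=s["position"]; M=np.linalg.inv(T@f["mount"])
X=np.loadtxt('case.txt');C=R.from_euler('z',X[2]).as_matrix()
L=[((37,31,110),(244.5,241.3)),((37,73,110),(342.5,237.8)),((47,31,110),(246.3,250.8)),((47,73,110),(340,249)),((77,73,102),(333.8,295.6)),((37,31,102),None),((47,31,102),None)]
for q,u in L:
    v=M@[*(C@(np.array(q)/1000)+[X[0],X[1],0]),1]; print(q,u,(f["fx"]*v[0]/v[2]+f["cx"]).round(1),(f["fy"]*v[1]/v[2]+f["cy"]).round(1))
print('tcp',[ (f["fx"]*v[0]/v[2]+f["cx"],f["fy"]*v[1]/v[2]+f["cy"]) for v in [M@[*s["position"],1]]])
E
```

```text
3.792124525091959
(37, 31, 110) (244.5, 241.3) 242.8 245.2
(37, 73, 110) (342.5, 237.8) 346.0 240.9
(47, 31, 110) (246.3, 250.8) 244.7 261.4
(47, 73, 110) (340, 249) 343.4 257.2
(77, 73, 102) (333.8, 295.6) 334.3 285.2
(37, 31, 102) None 243.4 231.3
(47, 31, 102) None 245.2 247.5
tcp [(np.float64(278.46183425169005), np.float64(249.51916257751688))]
```

The wrist picture shows the tips still clear of the far left pad, and their visible end at row 254 suggests the real tips lie short of the nominal TCP. I'll go on in small steps.

```bash
for i in 1 2 3; do python3 -m crank '[[0.015,-0.001,0.03,0,1],[0,0,0,0,1]]' >/dev/null; python3 to.py|head -1; done
```

```text
case pos mm [65.6 46.  84.8] F case [0.3 1.  0.1] t 12.97 op -0.0
case pos mm [65.9 46.  83.3] F case [-2.9  0.2  5.1] t 13.22 op -0.0
case pos mm [65.9 46.  81.4] F case [-3.5 -0.1  6.3] t 13.47 op -0.0
```

```bash
for i in 1 2 3 4; do python3 -m crank '[[0.015,-0.001,0.03,0,1],[0,0,0,0,1]]' >/dev/null; python3 to.py|head -1; done; python3 -c "
from bench import env
s=env.state();print(s['ft_torque'],s['force'])"
```

```text
case pos mm [66.  46.  79.5] F case [-3.  -0.1  5.3] t 13.72 op 0.0
case pos mm [66.1 46.  78. ] F case [-6.2 -1.2 11.7] t 13.97 op -0.0
case pos mm [66.4 46.  77.4] F case [-17.4  -1.3  25.8] t 14.22 op 0.0
case pos mm [66.8 46.  77. ] F case [-30.5  -1.   41.9] t 14.47 op 0.001
[0.2476136  1.977472   0.09215005] [-30.45155259   1.55603774  41.8785947 ]
```

```bash
python3 -m crank '[[-0.22,0.02,-0.45,0,1],[-0.07,0.01,-0.15,0,1],[0,0,0,0,1]]' >/dev/null; python3 to.py c 67 -46 112 c 67 -46 88 c 67 -46 75
```

```text
case pos mm [ 66.   46.2 113.3] F case [-0.3  0.1 -0.2] t 14.85 op 0.0
case->tool unit vectors (rows x,y,z): [[-0.901, 0.015, 0.435], [0.032, 0.999, 0.033], [-0.434, 0.043, -0.9]]
['c', '67', '-46', '112'] delta [-0.05 -1.54 -0.02] n 1.54
['c', '67', '-46', '88'] delta [ 0.17 -0.02  0.36] n 0.4
['c', '67', '-46', '75'] delta [ 0.09 -0.01  0.2 ] n 0.22
```

```bash
python3 -m crank '[[-0.02,-0.77,-0.01,0,1],[-0.03,-0.77,-0.01,0,1],[0,0,0,0,1],[0.17,-0.02,0.36,0,1],[0,0,0,0,1]]' >/dev/null; python3 to.py c 67 -46 75; for i in 1 2 3 4; do python3 -m crank '[[0.022,-0.002,0.045,0,1],[0,0,0,0,1]]' >/dev/null; python3 to.py|head -1; done
```

```text
case pos mm [ 64.7 -45.   84.6] F case [ 0.8  0.4 -0.5] t 15.47 op -0.0
case->tool unit vectors (rows x,y,z): [[-0.903, 0.015, 0.429], [0.033, 0.999, 0.035], [-0.428, 0.046, -0.902]]
['c', '67', '-46', '75'] delta [ 0.03 -0.02  0.16] n 0.17
case pos mm [ 66.4 -45.6  84.4] F case [-1.5  0.6  0.1] t 15.72 op -0.0
case pos mm [ 66.6 -45.7  81.8] F case [-2.2  2.2  4.2] t 15.97 op -0.0
case pos mm [ 66.6 -45.7  78.8] F case [-2.6  3.3  5.3] t 16.23 op -0.0
case pos mm [ 67.1 -45.7  77.8] F case [-18.5   4.5  25.1] t 16.48 op -0.0
```

```bash
python3 -m crank '[[-0.22,0.02,-0.45,0,1],[-0.07,0.01,-0.15,0,1],[0,0,0,0,1]]' >/dev/null; python3 to.py c 46 -44 112 c 46 -44 90
```

```text
case pos mm [ 67.2 -46.5 116.1] F case [-0.1  0.  -0.6] t 16.85 op 0.0
case->tool unit vectors (rows x,y,z): [[-0.9, 0.015, 0.435], [0.032, 0.999, 0.032], [-0.434, 0.043, -0.9]]
['c', '46', '-44', '112'] delta [ 0.35  0.03 -0.09] n 0.36
['c', '46', '-44', '90'] delta [ 0.16 -0.02  0.33] n 0.37
```

```bash
python3 -m crank '[[0.35,0.03,-0.09,0,1],[0,0,0,0,1],[0.16,-0.02,0.33,0,1],[0,0,0,0,1]]' >/dev/null; python3 to.py |head -1; for i in 1 2 3 4; do python3 -m crank '[[0.022,-0.002,0.045,0,1],[0,0,0,0,1]]' >/dev/null; python3 to.py|head -1; done
```

```text
case pos mm [ 45.1 -44.1  88. ] F case [-0.1  0.8  0.6] t 17.35 op -0.0
case pos mm [ 46.6 -44.5  87.5] F case [3.2 1.9 2.9] t 17.6 op 0.001
case pos mm [ 47.8 -45.1  85.8] F case [5.4 1.5 7. ] t 17.85 op 0.0
case pos mm [ 48.9 -45.8  83.8] F case [6.7 1.  8.1] t 18.1 op 0.0
case pos mm [ 49.4 -46.1  81.3] F case [9.4 0.6 8.1] t 18.35 op -0.0
```

```bash
python3 -m crank '[[-0.12,0,0.03,0,1],[0,0,0,0,1]]' >/dev/null; python3 to.py |head -1; for i in 1 2 3; do python3 -m crank '[[0.022,-0.002,0.045,0,1],[0,0,0,0,1]]' >/dev/null; python3 to.py|head -1; done
```

```text
case pos mm [ 53.9 -45.1  80.2] F case [ 1.  -0.3  6.8] t 18.6 op 0.0
case pos mm [ 54.3 -45.2  79. ] F case [-11.9   0.6  25. ] t 18.85 op -0.0
case pos mm [ 54.7 -45.3  78.4] F case [-32.2   3.4  51.7] t 19.1 op 0.0
case pos mm [ 58.3 -46.2  78.4] F case [-19.3   7.1  51.1] t 19.35 op -0.0
```

```bash
python3 -m crank '[[-0.22,0.02,-0.45,0,1],[-0.07,0.01,-0.15,0,1],[0,0,0,0,1]]' >/dev/null; python3 to.py c 49 44 112 c 49 44 89
```

```text
case pos mm [ 52.4 -44.3 109.6] F case [ 0.2 -0.5 -0.4] t 19.73 op 0.0
case->tool unit vectors (rows x,y,z): [[-0.901, 0.015, 0.434], [0.032, 0.999, 0.033], [-0.433, 0.043, -0.901]]
['c', '49', '44', '112'] delta [ 0.08  1.47 -0.01] n 1.47
['c', '49', '44', '89'] delta [ 0.17 -0.02  0.35] n 0.38
```

```bash
python3 -m crank '[[0.04,0.74,-0.01,0,1],[0.04,0.74,-0.01,0,1],[0,0,0,0,1],[0.15,-0.02,0.31,0,1],[0,0,0,0,1]]' >/dev/null; python3 to.py |head -1; for i in 1 2 3 4; do python3 -m crank '[[0.022,-0.002,0.045,0,1],[0,0,0,0,1]]' >/dev/null; python3 to.py|head -1; done
```

```text
case pos mm [46.8 44.3 88.8] F case [-0.3  0.6 -1. ] t 20.35 op 0.0
case pos mm [49.  43.8 88.9] F case [ 1.2 -0.5  0.4] t 20.6 op -0.0
case pos mm [49.1 44.1 86. ] F case [ 1.3 -0.1 -0. ] t 20.85 op 0.0
case pos mm [49.3 44.1 83.4] F case [-1.9 -0.8  5.1] t 21.1 op 0.0
case pos mm [49.4 44.1 80.5] F case [-1.  -0.4  4.6] t 21.35 op -0.0
```

```bash
for i in 1 2; do python3 -m crank '[[0.018,-0.002,0.036,0,1],[0,0,0,0,1]]' >/dev/null; python3 to.py|head -1; done
```

```text
case pos mm [49.7 44.1 79.2] F case [-11.1  -1.1  16.5] t 21.6 op -0.0
case pos mm [50.1 44.1 78.7] F case [-26.8  -1.6  39.6] t 21.85 op 0.0
```

```bash
python3 -m crank '[[-0.22,0.02,-0.45,0,1],[-0.07,0.01,-0.15,0,1],[0,-0.75,0,0,1],[0.01,-0.75,0,0,1],[0,0,0,0,1]]' >/dev/null; python3 to.py c 50.5 -45 86
```

```text
case pos mm [ 46.8 -48.3 110.1] F case [0.2 1.5 0.8] t 22.48 op -0.0
case->tool unit vectors (rows x,y,z): [[-0.901, 0.019, 0.433], [0.036, 0.999, 0.031], [-0.432, 0.044, -0.901]]
['c', '50.5', '-45', '86'] delta [0.12 0.04 0.39] n 0.41
```

```bash
python3 -m crank '[[0.12,0.04,0.39,0,1],[0,0,0,0,1]]' >/dev/null; python3 to.py |head -1; for i in 1 2 3 4; do python3 -m crank '[[0.022,-0.002,0.045,0,1],[0,0,0,0,1]]' >/dev/null; python3 to.py|head -1; done
```

```text
case pos mm [ 48.7 -40.3  84. ] F case [-0.6  0.7  0.1] t 22.73 op 0.0
case pos mm [ 50.8 -41.8  84. ] F case [-0.3  0.6 -0.1] t 22.98 op -0.0
case pos mm [ 50.6 -42.   80.7] F case [-0.8 -0.1 -0.5] t 23.23 op -0.0
case pos mm [ 51.7 -42.5  79.4] F case [-4.9  2.2 10.5] t 23.48 op 0.0
case pos mm [ 53.5 -43.   79. ] F case [-10.8   3.9  25.1] t 23.73 op -0.0
```

```bash
python3 -m crank '[[-0.3,0.03,-0.62,0,1],[-0.2,0.02,-0.42,0,1],[0,0,0,0,1]]' >/dev/null; python3 to.py c -40 85 142 c -40 85 114
```

```text
case pos mm [ 52.4 -43.  147. ] F case [ 0.3 -0.7 -0.5] t 24.1 op -0.0
case->tool unit vectors (rows x,y,z): [[-0.899, 0.015, 0.438], [0.031, 0.999, 0.03], [-0.437, 0.041, -0.899]]
['c', '-40', '85', '142'] delta [ 1.49  2.11 -0.53] n 2.63
['c', '-40', '85', '114'] delta [ 0.2  -0.02  0.42] n 0.47
```

```bash
python3 -m crank '[[0.5,0.5,-0.18,0,1],[0.5,0.5,-0.18,0,1],[0.5,0.5,-0.18,0,1],[0,0.6,0,0,1],[0,0,0,0,1],[0.2,-0.02,0.42,0,1],[0,0,0,0,1],[0,0,0,0,1]]' >/dev/null; python3 to.py c -40 85 114;  python3 - <<'E'
from bench import env
import cv2,numpy as np
f=env.grab_frame("wrist"); g=env.grab_frame("side")
a=cv2.resize(f["pixels"][:,:,::-1],(780,585)); b=cv2.resize(g["pixels"][210:310,240:370,::-1],(325,250),interpolation=cv2.INTER_CUBIC)
a[335:585,:325]=b; cv2.imwrite("pics/m6.png",a)
E
```

```text
case pos mm [-42.4  85.  111.8] F case [0.  0.5 0.4] t 25.1 op -0.0
case->tool unit vectors (rows x,y,z): [[-0.901, 0.016, 0.433], [0.033, 0.999, 0.033], [-0.432, 0.044, -0.901]]
['c', '-40', '85', '114'] delta [-0.05  0.   -0.02] n 0.06
```

View pics/m6.png

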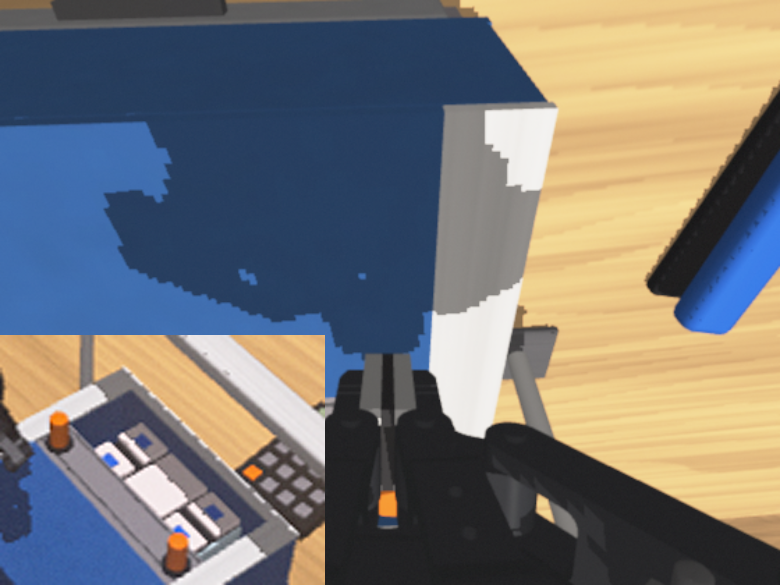

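The view shows the fingers behind the left knob and in line with it (column 388). The inset shows the knobs about square and all four pads level. Next I approach the knob until I feel contact.

```bash
for i in 1 2 3 4; do python3 -m crank '[[-0.09,0.002,0.043,0,1],[0,0,0,0,1]]' >/dev/null; python3 to.py|head -1; done
```

```text
case pos mm [-35.7  85.4 112.5] F case [ 0.1  0.3 -0.3] t 25.45 op -0.0
case pos mm [-30.1  85.7 112. ] F case [-0.1  0.5 -0.1] t 25.7 op 0.0
case pos mm [-24.2  85.7 111.9] F case [-0.1  1.4 -0.6] t 25.95 op -0.0
case pos mm [-18.2  85.7 112. ] F case [-0.3 -0.5  0.1] t 26.2 op 0.0
```

```bash
for i in 1 2 3; do python3 -m crank '[[-0.06,0.001,0.029,0,1],[0,0,0,0,1]]' >/dev/null; python3 to.py|head -1; done
```

```text
case pos mm [-15.1  86.  111.4] F case [-3.8 -0.6  2.8] t 26.45 op 0.0
case pos mm [-11.4  86.1 111.3] F case [-5.2  0.8  3.1] t 26.7 op 0.0
case pos mm [ -7.5  86.2 111.2] F case [-5.6 -0.7  3.1] t 26.95 op -0.0
```

```bash
python3 -m crank '[[0.45,-0.01,-0.215,0,1],[0,0,0,0,1],[-0.03,-0.95,-0.03,0,1],[-0.03,-0.95,-0.03,0,1],[-0.03,-0.95,-0.03,0,1],[0,0,0,0,1],[0,0,0,0,1]]' >/dev/null; python3 to.py c -20 -85 112
```

```text
case pos mm [-36.6 -85.7 111.3] F case [0.3 0.6 0.2] t 27.82 op -0.0
case->tool unit vectors (rows x,y,z): [[-0.901, 0.016, 0.433], [0.034, 0.999, 0.033], [-0.432, 0.044, -0.901]]
['c', '-20', '-85', '112'] delta [-0.25  0.02  0.11] n 0.28
```

```bash
python3 -m crank '[[-0.25,0.02,0.115,0,1],[0,0,0,0,1]]' >/dev/null; python3 to.py|head -1; for i in 1 2 3 4; do python3 -m crank '[[-0.06,0.001,0.029,0,1],[0,0,0,0,1]]' >/dev/null; python3 to.py|head -1; done
```

```text
case pos mm [-19.5 -82.8 111.8] F case [0.4 0.3 0.9] t 28.07 op 0.0
case pos mm [-16.1 -83.9 111.7] F case [-0.2 -0.3  0.3] t 28.32 op -0.0
case pos mm [-12.8 -84.1 111.3] F case [-6.2  0.7  2.8] t 28.57 op -0.0
case pos mm [ -9.  -84.3 111.1] F case [-6.4  0.2  3.8] t 28.82 op 0.0
case pos mm [ -5.  -84.4 111.1] F case [-7.  -0.4  3.8] t 29.07 op -0.0
```

```bash
python3 -m crank '[[-0.07,0.001,0.033,0,1],[-0.07,0.001,0.033,0,1],[0,0,0,0,1]]' >/dev/null; python3 to.py|head -1; python3 -m crank '[[0.45,-0.01,-0.215,0,1],[0,0,0,0,1],[0.03,0.95,0.03,0,1],[0.03,0.95,0.03,0,1],[0.03,0.95,0.03,0,1],[0,0,0,0,1],[0,0,0,0,1]]' >/dev/null; python3 to.py c -10 85 112 c 15 85 112
```

```text
case pos mm [  4.3 -84.5 111.1] F case [-6.3 -0.4  3. ] t 29.45 op 0.0
case pos mm [-24.   86.6 112.4] F case [-0.1 -0.1  0.5] t 30.32 op 0.0
case->tool unit vectors (rows x,y,z): [[-0.901, 0.014, 0.434], [0.031, 0.999, 0.033], [-0.433, 0.043, -0.9]]
['c', '-10', '85', '112'] delta [-0.21 -0.02  0.11] n 0.24
['c', '15', '85', '112'] delta [-0.38  0.01  0.18] n 0.42
```

```bash
python3 -m crank '[[-0.2,-0.02,0.1,0,1],[0,0,0,0,1],[-0.095,0,0.046,0,1],[-0.095,0,0.046,0,1],[-0.095,0,0.046,0,1],[-0.095,0,0.046,0,1],[0,0,0,0,1]]' >/dev/null; python3 to.py|head -1; python3 -m crank '[[0.45,-0.01,-0.215,0,1],[0,0,0,0,1],[-0.03,-0.95,-0.03,0,1],[-0.03,-0.95,-0.03,0,1],[-0.03,-0.95,-0.03,0,1],[0,0,0,0,1],[0,0,0,0,1]]' >/dev/null; python3 to.py c 26 -85 112
```

```text
case pos mm [ 13.4  84.5 110.8] F case [-3.9  0.7  1.7] t 31.2 op 0.0
case pos mm [-15.9 -87.  111. ] F case [ 0.6  0.8 -0. ] t 32.08 op 0.0
case->tool unit vectors (rows x,y,z): [[-0.901, 0.017, 0.433], [0.034, 0.999, 0.033], [-0.432, 0.044, -0.901]]
['c', '26', '-85', '112'] delta [-0.64  0.05  0.29] n 0.7
```

```bash
python3 -m crank '[[-0.25,0.03,0.12,0,1],[0,0,0,0,1],[-0.095,0,0.046,0,1],[-0.095,0,0.046,0,1],[-0.095,0,0.046,0,1],[-0.09,0,0.043,0,1],[0,0,0,0,1]]' >/dev/null; python3 to.py|head -1; python3 -m crank '[[0.45,-0.01,-0.215,0,1],[0,0,0,0,1],[0.03,0.95,0.03,0,1],[0.03,0.95,0.03,0,1],[0.03,0.95,0.03,0,1],[0,0,0,0,1],[0,0,0,0,1]]' >/dev/null; python3 to.py c 37 85 112
```

```text
case pos mm [ 24.7 -84.2 110.6] F case [-6.5  1.3  3.9] t 32.95 op -0.0
case pos mm [ -3.6  85.9 111.9] F case [ 0.1 -1.  -0.1] t 33.83 op -0.0
case->tool unit vectors (rows x,y,z): [[-0.901, 0.013, 0.434], [0.031, 0.999, 0.033], [-0.433, 0.043, -0.9]]
['c', '37', '85', '112'] delta [-0.61 -0.01  0.29] n 0.68
```

```bash
python3 -m crank '[[-0.23,-0.01,0.11,0,1],[0,0,0,0,1],[-0.095,0,0.046,0,1],[-0.095,0,0.046,0,1],[-0.095,0,0.046,0,1],[-0.09,0,0.043,0,1],[0,0,0,0,1]]' >/dev/null; python3 to.py|head -1; python3 -m crank '[[0.45,-0.01,-0.215,0,1],[0,0,0,0,1],[-0.03,-0.95,-0.03,0,1],[-0.03,-0.95,-0.03,0,1],[-0.03,-0.95,-0.03,0,1],[0,0,0,0,1],[0,0,0,0,1]]' >/dev/null; python3 to.py c 48 -85 112
```

```text
case pos mm [ 35.   84.  110.6] F case [-3.9  2.2  2. ] t 34.7 op 0.0
case pos mm [  6.  -87.4 110.9] F case [-0.4  1.  -0.8] t 35.58 op 0.0
case->tool unit vectors (rows x,y,z): [[-0.901, 0.017, 0.433], [0.034, 0.999, 0.033], [-0.432, 0.044, -0.901]]
['c', '48', '-85', '112'] delta [-0.64  0.05  0.29] n 0.7
```

```bash
python3 -m crank '[[-0.25,0.03,0.12,0,1],[0,0,0,0,1],[-0.095,0,0.046,0,1],[-0.095,0,0.046,0,1],[-0.095,0,0.046,0,1],[-0.09,0,0.043,0,1],[0,0,0,0,1]]' >/dev/null; python3 to.py|head -1; python3 -m crank '[[0.45,-0.01,-0.215,0,1],[0,0,0,0,1],[0.03,0.95,0.03,0,1],[0.03,0.95,0.03,0,1],[0.03,0.95,0.03,0,1],[0,0,0,0,1],[0,0,0,0,1]]' >/dev/null; python3 to.py c 50 85 112
```

```text
case pos mm [ 47.2 -84.6 110.5] F case [-6.4  0.   2.9] t 36.45 op 0.0
case pos mm [ 18.5  85.7 111.7] F case [-0.8  0.5  0.8] t 37.33 op -0.0
case->tool unit vectors (rows x,y,z): [[-0.901, 0.013, 0.434], [0.031, 0.999, 0.033], [-0.433, 0.043, -0.9]]
['c', '50', '85', '112'] delta [-0.48 -0.    0.22] n 0.52
```

```bash
python3 -m crank '[[-0.22,-0.01,0.105,0,1],[0,0,0,0,1],[-0.095,0,0.046,0,1],[-0.095,0,0.046,0,1],[-0.095,0,0.046,0,1],[0,0,0,0,1]]' >/dev/null; python3 to.py|head -1;  for i in 1 2; do python3 -m crank '[[-0.06,0.001,0.029,0,1],[0,0,0,0,1]]' >/dev/null; python3 to.py|head -1; done
```

```text
case pos mm [ 50.9  83.8 110.5] F case [-4.2  0.7  2.8] t 38.08 op -0.0
case pos mm [ 54.7  83.9 110.5] F case [-4.9  1.7  3.5] t 38.33 op -0.0
case pos mm [ 57.9  84.2 110.1] F case [-10.9   1.6   5.9] t 38.58 op -0.0
```

```bash
python3 -m crank '[[-0.04,0.001,0.019,0,1],[0,0,0,0,1]]' >/dev/null; python3 to.py|head -1; python3 -m crank '[[0.45,-0.01,-0.215,0,1],[0,0,0,0,1],[-0.03,-0.95,-0.03,0,1],[-0.03,-0.95,-0.03,0,1],[-0.03,-0.95,-0.03,0,1],[0,0,0,0,1],[0,0,0,0,1]]' >/dev/null; python3 to.py c 48 -85 112
```

```text
case pos mm [ 58.9  84.4 109.8] F case [-24.3  -2.1  18.3] t 38.83 op 0.0
case pos mm [ 32.2 -87.6 110.7] F case [-0.5 -0.3  0.2] t 39.7 op 0.0
case->tool unit vectors (rows x,y,z): [[-0.901, 0.017, 0.433], [0.034, 0.999, 0.033], [-0.432, 0.044, -0.901]]
['c', '48', '-85', '112'] delta [-0.24  0.05  0.1 ] n 0.27
```

Left is home at its stop (24 N). Now the right end.

```bash
python3 -m crank '[[-0.22,0.03,0.105,0,1],[-0.06,0,0.029,0,1],[-0.06,0.001,0.029,0,1],[0,0,0,0,1]]' >/dev/null; python3 to.py|head -1; for i in 1 2 3; do python3 -m crank '[[-0.05,0.001,0.024,0,1],[0,0,0,0,1]]' >/dev/null; python3 to.py|head -1; done
```

```text
case pos mm [ 54.9 -84.5 110.6] F case [-6.1 -2.8  1.1] t 40.2 op -0.001
case pos mm [ 58.1 -84.6 110.5] F case [-6.9 -4.3  2.4] t 40.45 op -0.0
case pos mm [ 59.6 -84.6 110.2] F case [-25.   -4.8  15.4] t 40.7 op -0.0
case pos mm [ 60.7 -84.5 109.8] F case [-47.5  -5.4  28.4] t 40.95 op -0.0
```

```bash
python3 -m crank '[[0.45,-0.01,-0.215,0,1],[0.9,0,-0.43,0,1],[0.45,0,-0.9,0,1],[0,0,-0.9,0,1],[0,0,0,0,1],[0,0,0,0,1]]' >/dev/null; python3 to.py|head -1; python3 - <<'E'
from bench import env
import numpy as np,cv2
from scipy.spatial.transform import Rotation as R
f=env.grab_frame("side"); M=np.linalg.inv(f["cam_to_world"])
X=np.loadtxt('case.txt');C=R.from_euler('z',X[2]).as_matrix()
for y in(85,-85):
  for x in(56,61):
    v=M@[*(C@(np.array([x,y,138])/1000)+[X[0],X[1],0]),1];print(x,y,f["fx"]*v[0]/v[2]+f["cx"],f["fy"]*v[1]/v[2]+f["cy"])
h=cv2.cvtColor(f["pixels"],cv2.COLOR_RGB2HSV);m=cv2.inRange(h,(5,200,90),(15,255,255))
n,l,st,c=cv2.connectedComponentsWithStats(m);print([(st[i].tolist(),c[i].round(1)) for i in range(1,n) if st[i][4]>15])
for k in("mug",):pass
E
```

```text
case pos mm [-95.6 -87.  196.8] F case [ 0.5  0.  -0.2] t 41.7 op 0.0
56 85 285.9709282724342 235.5024322733803
61 85 287.6406725370267 234.58622774474145
56 -85 333.3589177807655 282.3003112211409
61 -85 335.08296020660464 281.2091560396718
[([338, 262, 7, 6, 25], array([340.6, 264.5])), ([334, 274, 6, 5, 16], array([335.8, 276.7]))]
```

```bash
python3 -c "
from bench import env
print(env.sign_off())"
```

```text
the job is handed in; nothing more can be done
None
```

I pressed all four lid corners to their stops, pushed the shutter home at both ends in alternating steps, and handed the job in at about 42 s; force readings support both results, but no verdict came back and I didn't re-measure the mug, stapler or calculator at the end.

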